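# Turn the hexagonal vases line up and slide them into the drying bay

### The job

Load every hexagonal vase on the bench into the drying bay, one to a lane in any order: roll it over until the flat with the painted line is on top, then slide it lengthwise under the clear cover until it is home against the stop at the back. Roll and slide the vases on the bench, never pick them up off it. When all are in, push the fan's lever fully over to on, away from you, and leave the bowl, the tin and the brush alone.

Things in the scene. Friction and masses are not known exactly. Their poses are not given: they have to be found in the camera images.
- vase1: white porcelain hexagonal prism lying on the bench, 140 mm long, 48 mm across flats, 55.4 across corners, each flat 27.7 wide, about 0.25 kg. One of four alike, two or three present (None if absent). Origin at its very centre (24 mm above the bench at rest); x along its length. One flat has a dark painted line along it, running 8 mm over both ends
- vase1_mark (a point): the middle of the flat that carries the painted line, 24 mm from the vase's centre, square to its length: at height 48 mm when that flat is on top (36, 12 or 0 mm on the other flats)
- vase2: a vase like vase1, its painted line on a flat of its own
- vase2_mark (a point): vase2's painted line: as for vase1
- vase3: a vase like vase1, its painted line on a flat of its own
- vase3_mark (a point): vase3's painted line: as for vase1
- vase4: a vase like vase1, its painted line on a flat of its own
- vase4_mark (a point): vase4's painted line: as for vase1
- bay: drying bay fixed on the bench: three parallel lanes between wooden rails under one low clear cover (underside 54 mm, top 59 mm above the bench), open only at the front, the mouth, towards the robot. Origin on the bench at the middle of the mouth; x into the bay along the lanes, y left, z up. Stop at the back 90 mm in: a vase touching it has its centre at x = +20 mm and sticks 50 mm out
- lane1 (a point): left lane, at y = +90 mm in the bay's frame: the point on the bench in the middle of its mouth. Each lane is 66 mm wide between its rails, so there is no room to turn a vase inside; the rails begin at the mouth, before it is bare bench
- lane2 (a point): middle lane, as lane1, at y = 0 in the bay's frame. Behind the stop stands a grey fan box 65 mm high, from x = 112 to 172 mm
- lane3 (a point): right lane, as lane1, at y = -90 mm in the bay's frame
- switch (a joint): the fan's toggle lever, a steel stick with a black ball on top, on a grey block (70 by 50 mm, 25 mm high) left of the bay (bay frame x = 35 mm, y = 190 mm). 0 = off, leaning towards the robot; 1.0 = on, leaning away; it swings about the bay's y axis in the bay's x direction, and stays where it is left with light friction
- switch_tip (a point): the upper end of the fan's lever, centre of its black ball, 26 mm across, 75 mm from the pivot; the pivot is 22 mm above the bench. The stick leans 0.5 rad to either side of upright, so the ball is 88 mm above the bench and 36 mm nearer the robot when off, 36 mm beyond the pivot when on
- bowl: blue-washed bowl, 110 mm across, 60 mm high, standing right of the bay; origin under its centre. Leave alone
- tin: round metal tin, 70 mm across, 150 mm high, at the right; origin under its centre. Leave alone
- brush: paint brush 190 mm long lying on the bench at the far left; origin under its middle. Leave alone
Things that resemble listed ones, but are neither listed nor needed, are in the scene too. What is shaped like the vase1 but yellow is not meant. What is shaped like the vase4 but green is not meant.

How it is judged (in metres and radians):
On the way, in this order (a step that is already met when the one before it is completed fails the run):
1. every vase is home in the bay with its painted line on top (x of vase1 in the frame of bay between 0.012 and 0.026 m and y of vase1 in the frame of bay between -0.115 and 0.115 m and height (world z) of each of vase1, vase2, vase3, vase4 below 0.03 m and height (world z) of each of vase1_mark, vase2_mark, vase3_mark, vase4_mark above 0.044 m and x of vase2 in the frame of bay between 0.012 and 0.026 m and y of vase2 in the frame of bay between -0.115 and 0.115 m and x of vase3 in the frame of bay between 0.012 and 0.026 m and y of vase3 in the frame of bay between -0.115 and 0.115 m and x of vase4 in the frame of bay between 0.012 and 0.026 m and y of vase4 in the frame of bay between -0.115 and 0.115 m), for 0.2 s.
2. then the fan's lever is pushed over to on (value of joint switch above 0.85 rad), for 0.2 s.
At the end, for the whole second after the job is handed in: every vase present lies in a lane, its centre 12 to 26 mm in from the mouth (20 = touching the stop), flat on the bench, painted line on top (mark above 44 mm), at rest; then the lever is past 0.85 rad, pushed only after all vases were in (all of step 1 and linear speed of each of vase1, vase2, vase3, vase4 below 0.02 m/s and value of joint switch above 0.85 rad).
It fails at once if a vase is picked up off the bench (its centre above 60 mm; it is at 24 mm at rest, 28 mm on an edge) (height (world z) of any of vase1, vase2, vase3, vase4 above 0.06 m).
It fails at once if the bowl is disturbed (moved by more than 25 mm) (distance of bowl from where it was at the start of the episode above 0.025 m).
It fails at once if the tin is disturbed (moved by more than 25 mm) (distance of tin from where it was at the start of the episode above 0.025 m).
It fails at once if the brush is disturbed (moved by more than 25 mm) (distance of brush from where it was at the start of the episode above 0.025 m).
Of vase1, vase2, vase3, vase4 only 2 to 3 are there at a start; the rules pass over those that are not, and their reading is None.
At some moment in a run one of vase1, vase2, vase3, vase4 may be knocked a few centimetres aside while the robot is not near it.
Once in a run the grip may slacken for a moment while it holds something.
It also fails if it takes over 210 s, if anything falls off the work surface, if the arm or the gripper's body presses on something with over 40 N, if the wrist force passes 120 N, or if a joint passes its speed limit or range.

### The arm

A 6-joint arm with a two-finger parallel gripper is mounted at the origin on the work surface. World frame = base frame: x ahead of the robot, y to its left, z up, the work surface at z = 0. Lengths are in m, angles in degrees, forces in N, time in s.
With the tool pointing down it reaches from about 0.375 to 0.9 m from the base axis. Payload 3.1 kg.
Tool frame: the origin (TCP) lies between the finger pads; the fingertips stand 19 mm ahead of it and the grasp point (between the pads) is the TCP (arm.tips_ahead is the distance from the TCP to the fingertips, in m); z points along the fingers, y is the line along which they close (so a half turn about z gives the same grasp; the last joint's range is limited). The gripper opens to 85 mm and grips with 20 to 120 N. Pads are 22 mm wide; open, the fingers measure 114 mm over their backs; the gripper's body (76 mm by 85 mm) begins 54 mm behind the grasp point. The pads swing forward as they close: fully open they stand 13 mm farther back than shut.
Start: joints at [60.017, 30.224, 82.088, -0, 67.689, -10.227], TCP at [0.211, 0.588, 0.25] pointing down, gripper open.
Joint ranges: [-176.69, 176.69], [-43.24, 126.21], [12.49, 139.97], [-82, 262], [0, 151.66], [-163.58, 163.58]. Speed limits (degrees/s): [159.86, 159.86, 180, 180, 180, 180].

### API

Orientations are given as a 3x3 rotation matrix whose columns are the frame's x, y, z axes.
In Python, from workcell import arm gives the robot as it stands. The module is installed in compiled form; this text tells all that it offers.
- The arm moves only by the tool move_arm, never from a script. Its argument "motion" is a list of rows, each a list of 7 numbers: the shift along the tool's x, y, z in mm, then the turn, a rotation vector about the tool's x, y, z in degrees, then the opening, from 0 (shut) to 1 (fully open). In form: [[x, y, z, rx, ry, rz, jaw], ...]. A call has 1 to 20 rows; each row is the pose to reach, as a shift and turn from the pose commanded when the call began, along the tool's axes at that moment; what a row does not reach only later rows make up. A row lasts 1/12 s, in which the tool goes at most 41.7 mm and 7.16 degrees, less where a joint would pass 70% of its speed; a pose out of reach is approached as far as the arm can. A call with a gripper value outside its range is refused whole. The fingers move at their own pace and stop on an object; the grip force is fixed at half the most. Time passes only in rows, so rows that repeat a pose let the fingers close. It gives the time, the measured TCP pose, the force, the opening and the grip force at its end, in the units of the state.
- arm.get_obs(): the state, without advancing time (a new reading comes with each control period).
- arm.snapshot(name): name is "scene" or "top" or "wrist"; returns a dict with "image" (420x560x3 uint8, red, green, blue), "vertical_fov" (degrees; the focal length in pixels is half the picture's height over the tangent of half this angle, whatever the lens; pixels are square), "cx", "cy" (the principal point, pixels), "k1" (the pictures are not rectified: a ray, as slopes to the right and down, at radius r is drawn at 1 + k1 r^2 times it, then the intrinsics apply), "R" (3x3) and "t" (3): a world point X has camera coordinates R X + t; the wrist camera has in their place "tool_from_camera" (4x4, takes a point from camera to tool coordinates, whose origin is the TCP and whose axes are the flange's). Camera axes: x right, y down, z forward; pixel columns grow to the right and rows downward; lengths in m; the calibration is good to about 2 mm. A picture is of the moment at which its call begins: read the wrist's pose just before it. There is no depth.
- arm.hand_in(): hands the job in; it is judged then, once.
The state is a dict: "time_s": time; "qpos": joint angles; "qvel": joint speeds; "tau": joint torques, N m; "ee_pos": TCP position; "ee_rot": TCP orientation; "ft_force": force on the tool from outside, world axes, zero at the start; "wrist_torque": the same for the moment, N m; "gripper_width": finger opening in m; "grasp_force": force on a finger pad.
Only numpy, scipy, OpenCV 4.12 (cv2) and the standard library are available. Lean on these libraries where they do the work, as an engineer would, in place of code of your own. Each camera call takes 0.05 s, during which the arm holds its last target. There are 200 camera calls.

## Working session

There is one attempt and no reset: what is moved stays moved. The work goes in short steps, Python scripts to look and compute and a tool call to move; the robot and the scene stay as the last step left them, time stands still between calls to the robot, and variables do not carry over. Pictures are saved under pics/ and viewed, at most 14 in all, crops included, and the job is handed in when it is done.

Besides the shell and the picture viewer there is one more tool, called after ">>>" as name(argument=value, ...) on one line, values as JSON. move_arm: Moves the arm, as the interface text tells. Its arguments: {"type":"object","properties":{"motion":{"type":"array"}},"required":["motion"]}

```bash
mkdir -p pics; cat > h.py <<'E'
import numpy as np, cv2
from workcell import arm
def snap(n,name=None):
    o=arm.get_obs(); s=arm.snapshot(n)
    if n=='wrist':
        T=np.eye(4);T[:3,:3]=np.array(o['ee_rot']);T[:3,3]=o['ee_pos']
        W=T@np.array(s['tool_from_camera']);s['R']=W[:3,:3].T;s['t']=-W[:3,:3].T@W[:3,3]
    s['R']=np.array(s['R']);s['t']=np.array(s['t'])
    if name: cv2.imwrite(f'pics/{name}.png',s['image'][:,:,::-1])
    return s
def ray(s,u,v):
    f=210/np.tan(np.radians(s['vertical_fov'])/2)
    x=np.array([(u-s['cx'])/f,(v-s['cy'])/f]);y=x.copy()
    for _ in range(20): y=x/(1+s['k1']*(y@y))
    d=s['R'].T@np.array([y[0],y[1],1]);c=-s['R'].T@s['t'];return c,d
def onz(s,u,v,z):
    c,d=ray(s,u,v);return c+d*(z-c[2])/d[2]
def proj(s,X):
    f=210/np.tan(np.radians(s['vertical_fov'])/2)
    p=s['R']@np.array(X)+s['t'];y=p[:2]/p[2];y=y*(1+s['k1']*(y@y));return y*f+[s['cx'],s['cy']]
E
python3 - <<'E'
from h import *
a=snap('top','top1');b=snap('scene','scene1');print(a['R'],a['t'],a['vertical_fov'],a['k1'],b['vertical_fov'],-b['R'].T@b['t']);print(arm.get_obs())
for n in('top1','scene1'):
    cv2.imwrite(f'pics/{n}b.png',cv2.resize(cv2.imread(f'pics/{n}.png'),(800,600),interpolation=cv2.INTER_CUBIC))
E
```

```text
[[-0.01553423 -0.99987489  0.00298339]
 [-0.98869437  0.01491535 -0.14920115]
 [ 0.14913799 -0.00526738 -0.98880236]] [0.01909319 0.5253331  1.12241491] 53.30109216532462 -0.06304491536532825 48.51523105283861 [ 1.10027355 -0.52280015  0.92054384]
{'time_s': 0.1, 'qpos': array([ 6.00186916e+01,  3.02722361e+01,  8.21483702e+01,  2.12396040e-03,
        6.76906589e+01, -1.02281813e+01]), 'qvel': array([-0.02122605, -0.16254187, -0.12178989, -0.03170284,  0.05958529,
       -0.06948014]), 'tau': array([ 7.14121506e-04, -4.43309999e+01, -1.78587359e+01, -1.38453256e-04,
        3.82727696e-03, -4.77023754e-07]), 'ee_pos': array([0.21089613, 0.58770276, 0.24945024]), 'ee_rot': array([[-9.41152614e-01,  3.37980408e-01, -1.00012861e-03],
       [ 3.37981676e-01,  9.41151218e-01, -1.66494996e-03],
       [ 3.78551791e-04, -1.90499715e-03, -9.99998114e-01]]), 'ft_force': array([-0.45107586,  0.11508541, -0.62048306]), 'wrist_torque': array([ 0.00497113,  0.01285741, -0.02132534]), 'grasp_force': 0.0, 'gripper_width': 0.0855352394688844}
```

View pics/top1b.png

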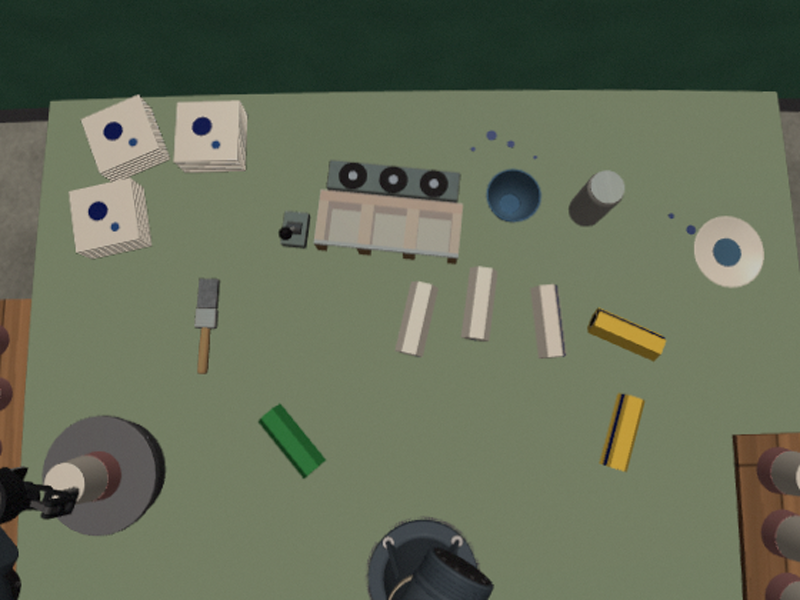

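View pics/scene1b.png

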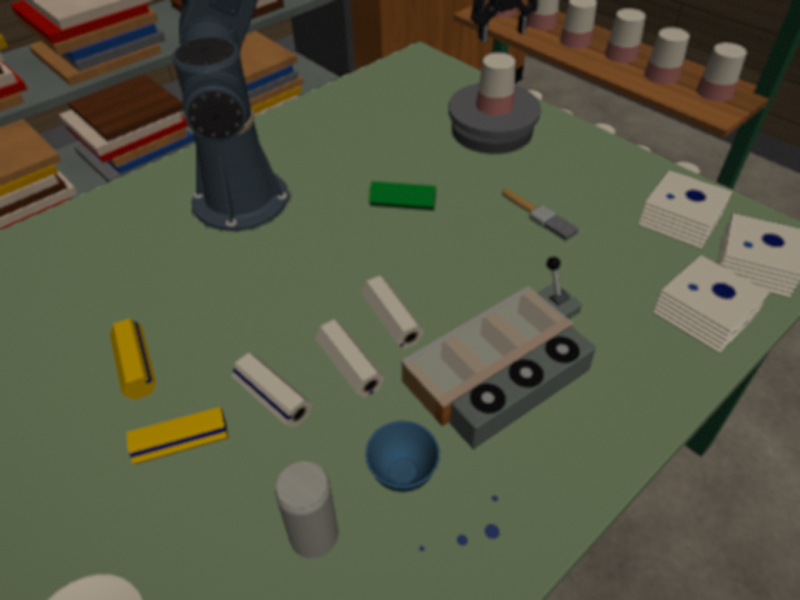

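The top view shows three white prisms, at (415,318), (479,303) and (548,321) of 800x600. The two yellow prisms, at (626,335) and (622,432), and the green one, at (291,441), are excluded by colour. In the scene view, the right-hand vase has its line on its -y side. No line is visible on the other two.

```bash
python3 - <<'E'
from h import *
s=snap('top');im=s['image'];k=800/560
for (u,v) in [(415,318),(479,303),(548,321)]:
    u,v=u/k,v/k
    m=((im.min(2)>175)*255).astype(np.uint8); lab=cv2.connectedComponents(m)[1]
    l=lab[int(v),int(u)]; c=np.argwhere(lab==l)[:,::-1].astype(np.float32)
    P=np.array([onz(s,a,b,.048)[:2] for a,b in c]); r=cv2.minAreaRect((P*1000).astype(np.float32)); print(len(c),r)
# bay: corners by hand, cover top z=.059
for n,(u,v),z in [('fl',(315,247),.059),('fr',(457,261),.059),('br',(463,206),.059),('bl',(322,192),.059),('fan bl',(329,161),.065),('fan br',(460,173),.065),('ball',(286,234),.088),('foot1',(317,250),.054),('bowl',(513,196),.06),('tin',(606,187),.15)]:
    print(n,onz(s,u/k,v/k,z).round(3))
cv2.imwrite('pics/crop1.png',cv2.resize(im[90:260,185:400,::-1],None,fx=3.5,fy=3.5,interpolation=cv2.INTER_CUBIC))
E
```

```text
235080 ((574.3397216796875, 41.59539794921875), (1758.9293212890625, 1235.787353515625), 89.11494445800781)
235080 ((574.3397216796875, 41.59539794921875), (1758.9293212890625, 1235.787353515625), 89.11494445800781)
235080 ((574.3397216796875, 41.59539794921875), (1758.9293212890625, 1235.787353515625), 89.11494445800781)
fl [0.629 0.2   0.059]
fr [ 0.597 -0.074  0.059]
br [ 0.707 -0.089  0.059]
bl [0.74  0.188 0.059]
fan bl [0.802 0.174 0.065]
fan br [ 0.773 -0.085  0.065]
ball [0.648 0.251 0.088]
foot1 [0.624 0.197 0.054]
bowl [ 0.726 -0.188  0.06 ]
tin [ 0.712 -0.343  0.15 ]
```

View pics/crop1.png

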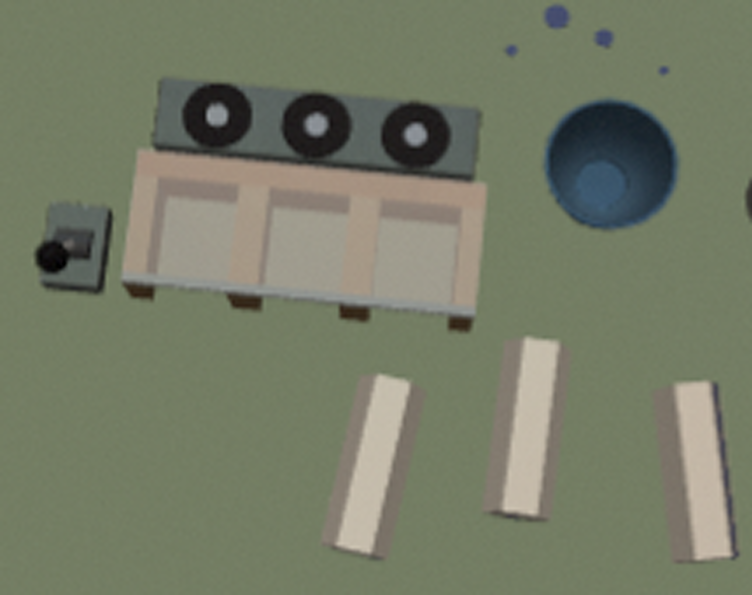

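```bash
python3 - <<'E'
from h import *
s=snap('top');im=s['image'];k=800/560
m=((im.min(2)>125)*255).astype(np.uint8); lab=cv2.connectedComponents(m)[1]
for (u,v) in [(415,318),(479,303),(548,321)]:
    u,v=u/k,v/k
    l=lab[int(v),int(u)]; c=np.argwhere(lab==l)[:,::-1].astype(np.float32)
    P=np.array([onz(s,a,b,.048)[:2] for a,b in c]); r=cv2.minAreaRect((P*1000).astype(np.float32)); print(im[int(v),int(u)],len(c),r)
b=cv2.imread('pics/scene1.png')[185:300,155:300]
cv2.imwrite('pics/crop2.png',cv2.resize(b,None,fx=5,fy=5,interpolation=cv2.INTER_CUBIC))
E
```

```text
[195 187 170] 542 ((491.01275634765625, 6.356250762939453), (29.506269454956055, 139.80836486816406), 76.06387329101562)
[197 189 171] 530 ((518.8919677734375, -117.82100677490234), (28.92208480834961, 139.5068817138672), 80.9989013671875)
[195 183 166] 535 ((481.6662902832031, -252.20880126953125), (139.82192993164062, 29.19539451599121), 4.254816055297852)
```

View pics/crop2.png

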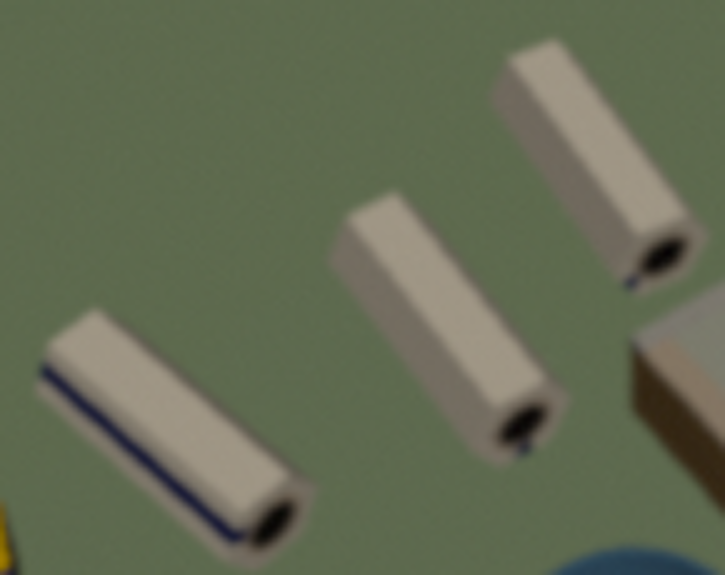

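In the crop, vase C (left, 235,535) has its line on the -y upper slant. Vase A (right, 630,283) has its end mark at lower -y, so its line is on the lower slant. Vase B (middle, 525,450) has its end mark underneath, so its line is on the bottom. All three should roll towards +y: A twice, B three times, C once.

```bash
cat >> h.py <<'E'
from scipy.spatial.transform import Rotation as Ro
def pose(C,yaw,t=0,d=.010):
    "tool pose with vase centre C, vase yaw deg, tilt t deg, TCP d behind centre"
    p=np.radians(yaw+180);X=np.array([np.cos(p),np.sin(p),0]);Z=np.array([0,0,-1.])
    R=np.c_[X,np.cross(Z,X),Z]@Ro.from_euler('x',t,degrees=True).as_matrix()
    return np.array(C)-R[:,2]*d,R
CMD=None
def rows(targets,base=None):
    "targets [(p,R,jaw)] -> rows relative to base (measured or given)"
    o=arm.get_obs();p0,R0=(np.array(o['ee_pos']),np.array(o['ee_rot'])) if base is None else base
    for p,R,j in targets:
        v=np.r_[R0.T@(p-p0)*1000,Ro.from_matrix(R0.T@R).as_rotvec(degrees=True)]
        print([round(float(x),1) for x in v]+[j])
def roll(C,yaw,r0,r1,n,d=.010,t0=-10,jaw=0.0,dz=0.0):
    "vase at rotation r0 with tool tilt t0; pivot edge fixed; returns targets to r1; C = centre now"
    p=np.radians(yaw);L=np.array([-np.sin(p),np.cos(p),0]);out=[]
    g=lambda r:.0277*np.array([-np.sin(np.radians(30-r)),np.cos(np.radians(30-r))])
    for r in np.linspace(r0,r1,n+1)[1:]:
        q=g(r)-g(r0);c=np.array(C)+L*q[0]+np.array([0,0,q[1]+dz])
        P,R=pose(c,yaw,t0+r-r0,d);out.append((P,R,jaw))
    return out
E
python3 - <<'E'
from h import *
C=[.491,.006,.024]
rows([pose([.491,.006,.13],-14,-10)+(1,)])
rows([pose(C,-14,-10)+(1,)],pose([.491,.006,.13],-14,-10))
L=np.array([-np.sin(np.radians(-14)),np.cos(np.radians(-14)),0])
g=lambda r:.0277*np.array([-np.sin(np.radians(30-r)),np.cos(np.radians(30-r))])
q=g(20)-g(0);C2=np.array(C)+L*q[0]+[0,0,q[1]];print(q)
print('closed at r=20 ideal');rows([pose(C2,-14,-10)+(0,)],pose(C,-14,-10))
print('roll');rows(roll(C2,-14,20,52,6),pose(C2,-14,-10))
E
```

```text
[-460.4, -454.5, 110.3, -10.1, 0.5, -5.7, 1]
[0.0, -18.4, 104.4, 0.0, 0.0, 0.0, 1]
[0.00903995 0.00329027]
closed at r=20 ideal
[-0.0, 9.5, -1.7, 0.0, 0.0, 0.0, 0]
roll
[-0.0, 3.5, 0.2, 5.3, 0.0, -0.0, 0.0]
[0.0, 7.0, 0.7, 10.7, -0.0, -0.0, 0.0]
[0.0, 10.4, 1.5, 16.0, 0.0, -0.0, 0.0]
[0.0, 13.7, 2.6, 21.3, 0.0, -0.0, 0.0]
[0.0, 16.9, 4.0, 26.7, -0.0, -0.0, 0.0]
[0.0, 20.0, 5.7, 32.0, -0.0, -0.0, 0.0]
```

>>> move_arm(motion=[[-460,-454,110,-10,0.5,-5.7,1],[-460,-454,110,-10,0.5,-5.7,1],[-460,-454,110,-10,0.5,-5.7,1],[-460,-454,110,-10,0.5,-5.7,1],[-460,-454,110,-10,0.5,-5.7,1],[-460,-454,110,-10,0.5,-5.7,1],[-460,-454,110,-10,0.5,-5.7,1],[-460,-454,110,-10,0.5,-5.7,1],[-460,-454,110,-10,0.5,-5.7,1],[-460,-454,110,-10,0.5,-5.7,1],[-460,-454,110,-10,0.5,-5.7,1],[-460,-454,110,-10,0.5,-5.7,1],[-460,-454,110,-10,0.5,-5.7,1],[-460,-454,110,-10,0.5,-5.7,1],[-460,-454,110,-10,0.5,-5.7,1],[-460,-454,110,-10,0.5,-5.7,1],[-460,-454,110,-10,0.5,-5.7,1],[-460,-454,110,-10,0.5,-5.7,1],[-460,-454,110,-10,0.5,-5.7,1]])

```text
time_s: 1.78
ee_pos: [0.4899, 0.0058, 0.1401]
ee_rot: [[-0.97, 0.24, 0.041], [0.243, 0.955, 0.169], [0.002, 0.174, -0.985]]
ft_force: [-0.2, -0.2, -0.3]
gripper_width: 0.0854
grasp_force: 0.0
```

```bash
python3 - <<'E'
from h import *
s=snap('wrist','w1');o=arm.get_obs();print(o['ee_pos'],o['ee_rot'])
rows([pose([.491,.006,.13],-14,-10)+(1,)])
for X in([.491,.006,.024],[.56,-.011,.048],[.613,.063,0]):print(proj(s,X))
E
```

```text
[0.48955292 0.00645303 0.1402447 ] [[-0.97031208  0.23846684  0.04034893]
 [ 0.24184914  0.9554019   0.16945854]
 [ 0.0018608   0.17418602 -0.98471101]]
[-1.5, -1.9, 0.1, 0.0, -0.1, -0.0, 1]
[254.98888678 209.95017029]
[261.59300317 323.71437127]
[355.303323   315.28132532]
```

View pics/w1.png

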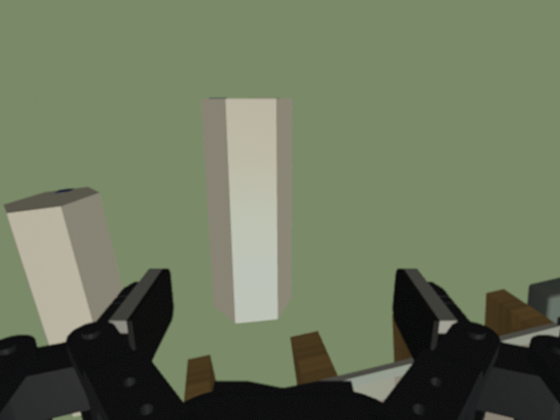

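>>> move_arm(motion=[[-1.5,-9,40,0,0,0,1],[-1.5,-15,75,0,0,0,1],[-1.5,-20,95,0,0,0,1],[-1.5,-20,103,0,0,0,1],[-1.5,-20,103,0,0,0,0.8],[-1.5,-18,103,0,0,0,0.6],[-1.5,-16,102.5,0,0,0,0.5],[-1.5,-14,102,0,0,0,0.4],[-1.5,-12,102,0,0,0,0.4],[-1.5,-12,102,0,0,0,0.4],[-1.5,-12,102,0,0,0,0.4],[-1.5,-12,102,0,0,0,0.4]])

```text
time_s: 2.83
ee_pos: [0.4938, 0.011, 0.0383]
ee_rot: [[-0.97, 0.239, 0.043], [0.243, 0.955, 0.169], [-0.001, 0.174, -0.985]]
ft_force: [0.2, 0.4, 1.5]
gripper_width: 0.0499
grasp_force: 60.7
```

```bash
python3 - <<'E'
from h import *
s=snap('wrist','w2');s=snap('scene');b=s['image'][150:300,200:350,::-1]
cv2.imwrite('pics/c3.png',np.hstack([cv2.resize(b,(420,420),interpolation=cv2.INTER_CUBIC),cv2.resize(cv2.imread('pics/w2.png'),(380,285)).repeat(1,0) if 0 else cv2.copyMakeBorder(cv2.resize(cv2.imread('pics/w2.png'),(380,285)),0,135,0,0,0)]))
E
```

```text
(no output)
```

View pics/c3.png

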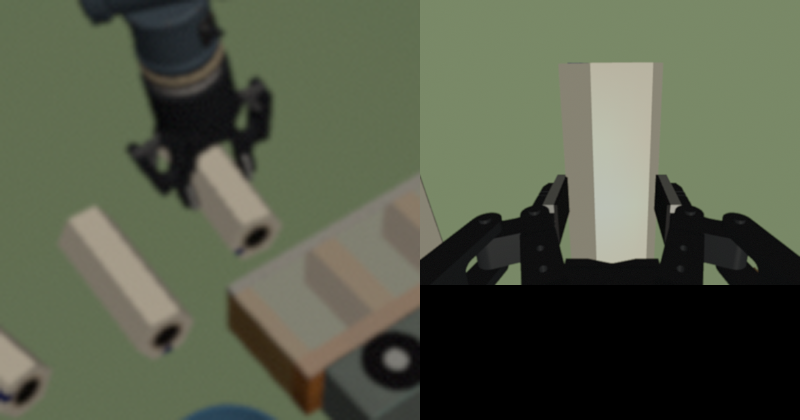

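>>> move_arm(motion=[[0,3.5,0,6,0,0,0.4],[0,7,0.3,12,0,0,0.4],[0,10.5,1,18,0,0,0.4],[0,14,2.5,24,0,0,0.4],[0,17,4,30,0,0,0.4],[0,20,6,35,0,0,0.4],[0,20,6,35,0,0,0.4],[0,20,6,35,0,0,0.4]])

```text
time_s: 3.6
ee_pos: [0.4998, 0.0341, 0.0406]
ee_rot: [[-0.971, 0.219, -0.098], [0.24, 0.877, -0.416], [-0.005, -0.427, -0.904]]
ft_force: [-4.7, 15.6, 42.8]
gripper_width: 0.0497
grasp_force: 69.6
```

```bash
python3 - <<'E'
from h import *
s=snap('wrist','w3');s=snap('scene');b=s['image'][150:300,200:350,::-1]
cv2.imwrite('pics/c4.png',np.hstack([cv2.resize(b,(420,420),interpolation=cv2.INTER_CUBIC),cv2.copyMakeBorder(cv2.resize(cv2.imread('pics/w3.png'),(380,285)),0,135,0,0,0)]))
E
```

```text
(no output)
```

View pics/c4.png

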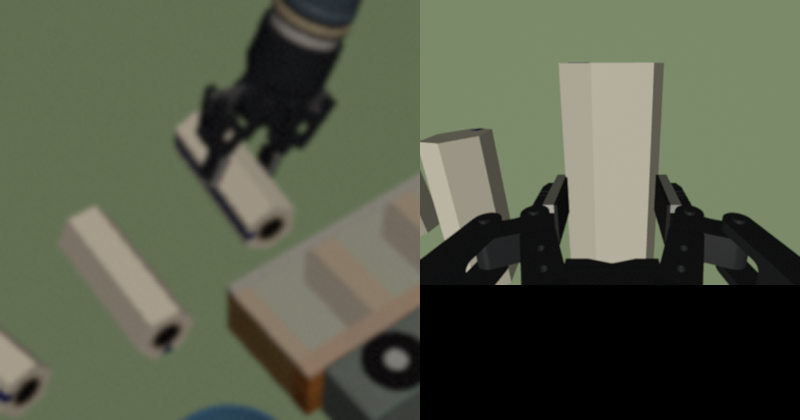

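```bash
python3 - <<'E'
from h import *
s=snap('top')
for (u,v) in[(140,298),(246,308),(354,320),(460,330)]:print(onz(s,185+u/3.5,90+v/3.5,0).round(4))
for (u,v) in[(123,280),(473,315)]:print(onz(s,185+u/3.5,90+v/3.5,.059).round(4))
C=np.array([.498,.032,.024])
rows([pose([.498,.032,.095],-14,-10)+(1,),pose(C,-14,-10)+(1,)])
E
```

```text
[0.6363 0.1966 0.    ]
[0.6264 0.1083 0.    ]
[0.6148 0.0188 0.    ]
[ 0.6051 -0.0689  0.    ]
[0.637  0.2013 0.059 ]
[ 0.6044 -0.0752  0.059 ]
[0.8, -30.5, -56.6, -35.0, 0.3, -0.1, 1]
[1.3, -0.6, 7.8, -35.0, 0.3, -0.1, 1]
```

>>> move_arm(motion=[[0,0,-4,0,0,0,0.7],[0,0,-6,0,0,0,0.75],[0,0,-12,0,0,0,0.75],[0,0,-30,0,0,0,0.9],[0,0,-60,0,0,0,1],[0,0,-60,0,0,0,1]])

```text
time_s: 4.25
ee_pos: [0.5075, 0.0566, 0.0926]
ee_rot: [[-0.97, 0.222, -0.096], [0.242, 0.88, -0.409], [-0.006, -0.42, -0.907]]
ft_force: [0.2, -1.1, 0.3]
gripper_width: 0.0856
grasp_force: 0.0
```

```bash
python3 - <<'E'
from h import *
s=snap('top');im=s['image']
m=((im.min(2)>125)*255).astype(np.uint8);n,lab,st,ce=cv2.connectedComponentsWithStats(m)
for i in range(1,n):
    if 250<st[i,4]<900:
        c=np.argwhere(lab==i)[:,::-1];P=np.array([onz(s,a,b,.048)[:2] for a,b in c]);print(st[i,4],cv2.minAreaRect((P*1000).astype(np.float32)))
s=snap('scene');b=s['image'][150:300,200:350,::-1]
cv2.imwrite('pics/c5.png',cv2.resize(b,(420,420),interpolation=cv2.INTER_CUBIC))
C=np.array([.498,.032,.024])
rows([pose([.498,.032,.095],-14,-10)+(1,),pose(C,-14,-10)+(1,)])
E
```

```text
448 ((749.8253784179688, -381.61724853515625), (70.08123016357422, 66.00101470947266), 89.5838851928711)
814 ((519.6900634765625, -112.87088775634766), (47.15534591674805, 141.87033081054688), 80.95982360839844)
591 ((481.7000732421875, -252.15325927734375), (141.91046142578125, 31.990047454833984), 4.195110321044922)
392 ((469.27764892578125, 54.8029670715332), (40.60547637939453, 74.59761047363281), 75.56458282470703)
415 ((170.42221069335938, 691.6376953125), (79.40579986572266, 46.5198860168457), 42.217002868652344)
[1.4, -30.1, -2.3, -35.0, 0.1, -0.0, 1]
[1.5, -0.1, 62.1, -35.0, 0.1, -0.0, 1]
```

View pics/c5.png

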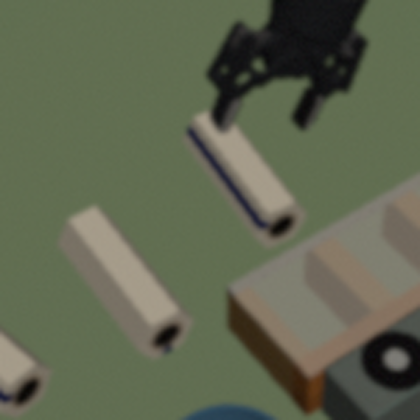

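The line is now on A's upper -y slant. I'll move over it for the second roll and check with the wrist camera.

>>> move_arm(motion=[[1,-27,-10,-7,0,0,1],[1,-27,-12,-14,0,0,1],[1,-27,-8,-21,0,0,1],[1,-27,-8,-28,0,0,1],[1,-27,-8,-35,0,0,1],[1,-27,-8,-35,0,0,1]])

```text
time_s: 4.85
ee_pos: [0.4975, 0.0334, 0.1073]
ee_rot: [[-0.969, 0.243, 0.041], [0.247, 0.954, 0.172], [0.003, 0.177, -0.984]]
ft_force: [-1.0, 0.6, -0.4]
gripper_width: 0.0855
grasp_force: 0.0
```

```bash
cat >> h.py <<'E'
def wv(lo=.3,box=(0,560,0,330)):
    "dark-line or top-face fit from the wrist camera: prints big bright blobs at z=48mm"
    s=snap('wrist');im=s['image'].astype(int)
    m=((im[:,:,0]-im[:,:,1]>0)&(im.min(2)>60))*255
    return s,m.astype(np.uint8)
E
python3 - <<'E'
from h import *
s=snap('wrist','w4');print([proj(s,X).round() for X in([.498,.032,.048],[.43,.049,.048],[.498,.040,.048])])
im=s['image']; print(im[120,150:400:8].tolist())
E
```

```text
[array([263., 241.]), array([260., 101.]), array([277., 237.])]
[[123, 139, 105], [123, 139, 105], [123, 139, 105], [123, 139, 104], [123, 139, 105], [123, 139, 105], [123, 139, 105], [123, 139, 105], [125, 137, 106], [138, 133, 118], [8, 16, 58], [136, 132, 116], [185, 181, 163], [189, 185, 166], [188, 184, 166], [188, 184, 166], [189, 184, 166], [189, 184, 166], [188, 184, 165], [175, 170, 153], [140, 135, 119], [126, 139, 107], [123, 139, 104], [123, 139, 105], [123, 139, 105], [124, 139, 105], [123, 139, 105], [123, 138, 104], [122, 138, 103], [124, 139, 105], [123, 139, 105], [123, 139, 105]]
```

View pics/w4.png

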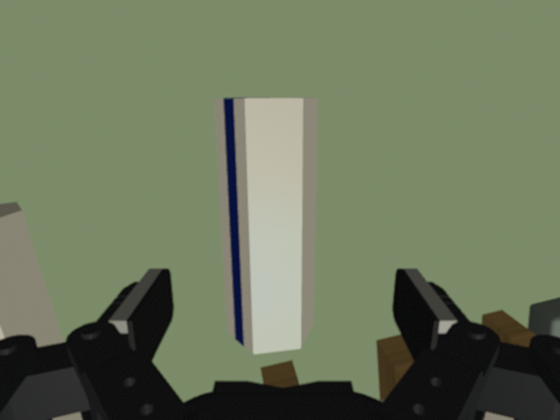

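The wrist view shows A with its line on the left slant (235,220). The top-face corners are at (245,98), (303,98), (301,348) and (253,352).

```bash
cat >> h.py <<'E'
def fit4(s,c,z=.048):
    P=np.array([onz(s,u,v,z)[:2] for u,v in c]);n=(P[0]+P[1])/2;f=(P[2]+P[3])/2;d=f-n
    print('centre',P.mean(0).round(4),'yaw',np.degrees(np.arctan2(d[1],d[0])).round(1),'len',np.linalg.norm(d).round(3));return P.mean(0)
def lane(i,x):
    b=np.radians(-6.7);c,q=np.cos(b),np.sin(b);y={1:.09,2:0,3:-.09}[i]
    return np.array([.621+x*c-y*q,.063+x*q+y*c])
E
python3 - <<'E'
from h import *
s=snap('wrist');C=fit4(s,[(245,98),(303,98),(301,348),(253,352)])
yaw=-14
rows([pose([*C,.024],yaw,-10)+(1,)])
e=pose([*C,.024],yaw,-10)
L=np.array([np.sin(np.radians(14)),np.cos(np.radians(14)),0]);C2=np.r_[C,.0273]+L*.009
a=pose(C2,yaw,-10);rows([a+(0,)],e);r=roll(C2,yaw,20,55,6);rows(r,a)
F=lane(1,-.10);print(F)
print('drag');rows([pose([*F,.031],-6.7,25)+(0,)],r[-1][:2])
E
```

```text
centre [0.4975 0.0386] yaw -14.1 len 0.139
[0.9, -9.2, 72.7, -0.0, -0.2, -0.4, 1]
[0.0, 9.4, -1.7, 0.0, 0.0, 0.0, 0]
[0.0, 3.8, 0.2, 5.8, -0.0, -0.0, 0.0]
[0.0, 7.6, 0.8, 11.7, -0.0, -0.0, 0.0]
[0.0, 11.3, 1.7, 17.5, -0.0, -0.0, 0.0]
[-0.0, 14.9, 3.1, 23.3, 0.0, -0.0, 0.0]
[0.0, 18.4, 4.8, 29.2, 0.0, -0.0, 0.0]
[0.0, 21.6, 6.8, 35.0, 0.0, -0.0, 0.0]
[0.5321833  0.16405243]
drag
[-2.8, 92.3, -49.5, 0.0, -3.1, -6.6, 0]
```

>>> move_arm(motion=[[1,-6,40,0,0,0,1],[1,-9,65,0,0,0,1],[1,-9,72,0,0,0,1],[1,-9,72,0,0,0,0.7],[1,-6,71,0,0,0,0.5],[1,-3,70.5,0,0,0,0.4],[1,0,70,0,0,0,0.4],[1,0,70,0,0,0,0.4],[1,0,70,0,0,0,0.4],[1,4,69.5,6,0,0,0.4],[1,8,69.5,12,0,0,0.4],[1,12,70,18,0,0,0.4],[1,15,71,24,0,0,0.4],[1,18,72,30,0,0,0.4],[1,21,73,35,0,0,0.4],[1,21,73,35,0,0,0.4]])

```text
time_s: 6.28
ee_pos: [0.5083, 0.0706, 0.0423]
ee_rot: [[-0.971, 0.219, -0.096], [0.239, 0.878, -0.415], [-0.007, -0.426, -0.905]]
ft_force: [0.3, 7.3, 13.3]
gripper_width: 0.0494
grasp_force: 63.8
```

```bash
python3 - <<'E'
from h import *
o=arm.get_obs();R=np.array(o['ee_rot']);C=o['ee_pos']+R[:,2]*.012;print('C',C)
F=lane(1,-.10);T=pose([*F,C[2]+.001],-6.7,25,.012);rows([T+(0,)])
E
```

```text
C [0.50714685 0.06563627 0.03144683]
[-0.3, 91.4, -44.1, -0.2, -2.7, -6.6, 0]
```

>>> move_arm(motion=[[0,15,-7.5,0,-0.4,-1.1,0.4],[0,30,-14.5,0,-0.8,-2.2,0.4],[0,46,-22,0,-1.3,-3.3,0.4],[0,61,-29.5,0,-1.8,-4.4,0.4],[0,76,-37,0,-2.2,-5.5,0.4],[0,91,-44,0,-2.7,-6.6,0.4],[0,91,-44,0,-2.7,-6.6,0.4],[0,91,-44,0,-2.7,-6.6,0.4]])

```text
time_s: 6.95
ee_pos: [0.5313, 0.1677, 0.0425]
ee_rot: [[-0.993, 0.108, -0.052], [0.12, 0.901, -0.416], [0.002, -0.419, -0.908]]
ft_force: [0.4, 5.1, 4.8]
gripper_width: 0.0493
grasp_force: 62.1
```

>>> move_arm(motion=[[0,0,-3,0,0,0,0.7],[0,0,-5,0,0,0,0.75],[0,0,-12,0,0,0,0.75],[0,0,-30,0,0,0,0.9],[0,0,-60,0,0,0,1],[0,-5,-80,-7,0,0,1],[0,-10,-90,-14,0,0,1],[0,-15,-90,-20,0,0,1],[0,-20,-90,-25,0,0,1],[0,-20,-90,-25,0,0,1]])

```text
time_s: 7.78
ee_pos: [0.5329, 0.182, 0.133]
ee_rot: [[-0.992, 0.126, -0.006], [0.126, 0.992, 0.002], [0.006, 0.002, -1.0]]
ft_force: [0.1, 0.0, 0.1]
gripper_width: 0.0857
grasp_force: 0.0
```

```bash
python3 - <<'E'
from h import *
s=snap('wrist','w5');t=snap('scene')
cv2.imwrite('pics/c6.png',np.hstack([cv2.resize(t['image'][120:300,200:380,::-1],(400,400)),cv2.copyMakeBorder(cv2.resize(cv2.imread('pics/w5.png'),(400,300)),0,100,0,0,0)]))
E
```

```text
(no output)
```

View pics/c6.png

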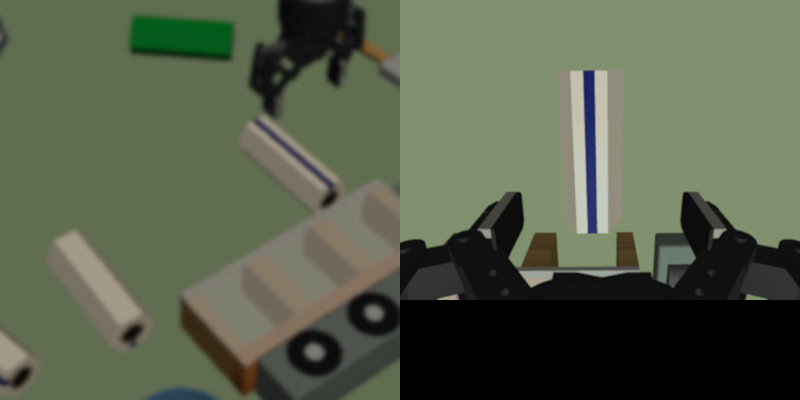

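A is released with its line on top, in front of lane 1. The line runs from (263,99) to (269,326) in the wrist picture. The inner feet of the lane's rails are near (220,326) and (304,326).

```bash
python3 - <<'E'
from h import *
s=snap('wrist');im=s['image'].astype(int)
dk=(im[:,:,2]-im[:,:,0]>40)&(np.arange(420)[:,None]<335);ys,xs=np.where(dk);
P=np.array([onz(s,u,v,.048)[:2] for u,v in zip(xs,ys)]);
c,d=P.mean(0),np.linalg.svd(P-P.mean(0),full_matrices=False)[2][0];print(len(P),c,np.degrees(np.arctan(d[1]/d[0])),np.ptp(P@d))
for u in(220,304):print(onz(s,u,326,0))
b=np.radians(-6.7);B=np.array([[np.cos(b),np.sin(b)],[-np.sin(b),np.cos(b)]])
print('in bay',B@(c-[.621,.063]),[B@(onz(s,u,326,0)[:2]-[.621,.063]) for u in(220,304)])
o=arm.get_obs();
# push pose: closed tips behind near end
F=c-d*np.sign(d[0])*.0; v=B[0]; p=lane(1,(B@(c-[.621,.063]))[0]-.07-.05)
T=(np.r_[p,.035],pose([0,0,0],-6.7,0)[1]);rows([(T[0]+[0,0,.1],T[1],0),T+(0,)])
q=lane(1,-.05-.011);print(p,q,'push dist',np.linalg.norm(q-p))
E
```

```text
2953 [0.52455173 0.17233038] -6.647433258745618 0.1390495006245926
[0.62670532 0.12138881 0.        ]
[0.63475494 0.18675954 0.        ]
in bay [-0.10854525  0.09733103] [array([-0.00114591,  0.0586557 ]), array([-0.00077811,  0.12451914])]
[127.0, -21.6, -2.5, -0.1, -0.4, -0.3, 0]
[126.4, -21.5, 97.5, -0.1, -0.4, -0.3, 0]
[0.40451593 0.1790499 ] [0.57091696 0.15950227] push dist 0.1675452512371108
```

```bash
cat >> h.py <<'E'
def bw(x,y):
    b=np.radians(-6.7);return np.array([.621+x*np.cos(b)-y*np.sin(b),.063+x*np.sin(b)+y*np.cos(b)])
E
python3 - <<'E'
from h import *
R=pose([0,0,0],-6.7,0)[1]
f=lambda x,y,z,j:(np.r_[bw(x,y),z],R,j)
rows([f(-.108,.0915,.026,1),f(-.108,.0915,.10,1),f(-.225,.0915,.10,0),f(-.225,.0915,.035,0),f(-.062,.0915,.035,0)])
E
```

```text
[5.8, -19.4, 105.8, -0.1, -0.4, -0.3, 1]
[6.3, -19.4, 31.8, -0.1, -0.4, -0.3, 1]
[123.3, -20.0, 32.5, -0.1, -0.4, -0.3, 0]
[122.8, -20.0, 97.5, -0.1, -0.4, -0.3, 0]
[-40.1, -19.2, 96.5, -0.1, -0.4, -0.3, 0]
```

>>> move_arm(motion=[[6,-19,40,0,0,0,1],[6,-19.5,80,0,0,0,1],[6,-19.5,105,0,0,0,1],[6,-19.5,105,0,0,0,1],[6,-19.5,105,0,0,0,0.68],[6,-19.5,105,0,0,0,0.67],[6,-19.5,105,0,0,0,0.67],[6,-19.5,105,0,0,0,0.67],[6,-19.5,105,0,0,0,0.8],[6,-19.5,105,0,0,0,0.9],[6,-19.5,70,0,0,0,1],[6,-19.5,32,0,0,0,0.6],[45,-20,25,0,0,0,0.3],[85,-20,28,0,0,0,0.3],[126,-20,32,0,0,0,0.3],[126,-20,70,0,0,0,0.3],[126,-20,102,0,0,0,0.3],[126,-20,102,0,0,0,0.3]])

```text
time_s: 9.43
ee_pos: [0.402, 0.1804, 0.0263]
ee_rot: [[-0.993, 0.12, -0.015], [0.12, 0.993, -0.001], [0.015, -0.002, -1.0]]
ft_force: [-0.2, -0.0, 0.7]
gripper_width: 0.0257
grasp_force: 0.0
```

```bash
python3 - <<'E'
from h import *
t=snap('top','t6');im=t['image'].astype(int)
dk=(im[:,:,2]-im[:,:,0]>25);n,lab,st,ce=cv2.connectedComponentsWithStats((dk*255).astype(np.uint8))
b=np.radians(-6.7);B=np.array([[np.cos(b),np.sin(b)],[-np.sin(b),np.cos(b)]])
for i in range(1,n):
    if st[i,4]>25:
        w=onz(t,*ce[i],.048)[:2];print(st[i],w,B@(w-[.621,.063]))
R=pose([0,0,0],-6.7,0)[1]
rows([(np.r_[bw(-.062,.0915),.030],R,0),(np.r_[bw(-.2,.0915),.030],R,0)])
E
```

```text
[135  82  13  12 124] [0.89100809 0.43911526] [0.22428247 0.40504868]
[ 73  86  13  12 120] [0.8859417  0.62528302] [0.19753035 0.58935394]
[341  92   6   6  31] [ 0.85939041 -0.15116817] [ 0.26174951 -0.18489236]
[341 119  37  36 736] [ 0.71960878 -0.18858162] [ 0.12728756 -0.23835872]
[ 62 141  13  13 129] [0.71556944 0.64421611] [0.02611268 0.58828027]
[ 78 156   5   6  26] [0.68120581 0.60604522] [-0.00356284  0.54636083]
[481 158   6   6  30] [ 0.65764444 -0.54457884] [ 0.10728085 -0.59915414]
[500 167  19  19 280] [ 0.61177719 -0.61437294] [ 0.06986977 -0.67382295]
[229 184   7  41 108] [0.54357786 0.16945499] [-0.08931358  0.09669508]
[423 276  14  49  60] [ 0.27228488 -0.36307267] [-0.29662341 -0.46384772]
[-167.9, 0.7, -3.7, -0.1, -0.7, -0.2, 0]
[-29.9, 0.2, -2.0, -0.1, -0.7, -0.2, 0]
```

```bash
python3 - <<'E'
from h import *
R=pose([0,0,0],-6.7,0)[1]
f=lambda x,y,z,j:(np.r_[bw(x,y),z],R,j)
rows([f(-.105,.0905,.10,1),f(-.105,.0905,.026,1)])
E
```

```text
[-124.0, -0.6, -73.1, -0.1, -0.7, -0.2, 1]
[-124.9, -0.5, 0.9, -0.1, -0.7, -0.2, 1]
```

>>> move_arm(motion=[[0,0,-40,0,0,0,0.6],[-10,0,-76,0,-0.7,0,1],[-50,0,-76,0,-0.7,0,1],[-90,0,-75,0,-0.7,0,1],[-124,-0.5,-74,0,-0.7,0,1],[-124,-0.5,-74,0,-0.7,0,1],[-125,-0.5,-35,0,-0.7,0,1],[-125,-0.5,0,0,-0.7,0,1],[-125,-0.5,0,0,-0.7,0,0.8],[-125,-0.5,0,0,-0.7,0,0.7],[-125,-0.5,0,0,-0.7,0,0.67],[-125,-0.5,0,0,-0.7,0,0.67],[-125,-0.5,0,0,-0.7,0,0.67],[-125,-0.5,0,0,-0.7,0,0.67],[-125,-0.5,0,0,-0.7,0,0.67]])

```text
time_s: 10.73
ee_pos: [0.5303, 0.1658, 0.0313]
ee_rot: [[-0.993, 0.12, 0.01], [0.121, 0.993, 0.0], [-0.01, 0.001, -1.0]]
ft_force: [0.7, 1.1, 0.4]
gripper_width: 0.057
grasp_force: 0.6
```

>>> move_arm(motion=[[0,0,0,0,0,0,0.8],[0,0,0,0,0,0,0.9],[0,0,-40,0,0,0,1],[0,0,-70,0,0,0,0.6],[40,0,-70,0,0,0,0.3],[80,0,-70,0,0,0,0.3],[125,0,-70,0,0,0,0.3],[125,0,-70,0,0,0,0.3],[125,0,-35,0,0,0,0.3],[125,0,0,0,0,0,0.3],[125,0,0,0,0,0,0.3]])

```text
time_s: 11.65
ee_pos: [0.4016, 0.1799, 0.023]
ee_rot: [[-0.993, 0.12, -0.007], [0.12, 0.993, -0.003], [0.006, -0.003, -1.0]]
ft_force: [-1.4, 0.1, 0.2]
gripper_width: 0.0258
grasp_force: 0.0
```

```bash
python3 - <<'E'
from h import *
R=pose([0,0,0],-6.7,0)[1]
rows([(np.r_[bw(-.055,.0915),.030],R,0),(np.r_[bw(-.2,.0915),.030],R,0)])
t=snap('top');im=t['image'].astype(int)
dk=(im[:,:,2]-im[:,:,0]>25);dk[:170]=0;dk[240:]=0;dk[:,:200]=0;dk[:,260:]=0;ys,xs=np.where(dk);w=onz(t,xs.mean(),ys.mean(),.048)[:2];b=np.radians(-6.7);B=np.array([[np.cos(b),np.sin(b)],[-np.sin(b),np.cos(b)]]);print(B@(w-[.621,.063]))
E
```

```text
[-176.5, 1.7, -8.1, -0.2, -0.4, -0.2, 0]
[-31.5, 1.1, -7.2, -0.2, -0.4, -0.2, 0]
[-0.09104142  0.09472165]
```

>>> move_arm(motion=[[-15,0,-7,0,0,0,0.3],[-30,0.5,-7,0,0,0,0.3],[-45,0.5,-7,0,0,0,0.3],[-60,0.5,-7,0,0,0,0.3],[-72,1,-7,0,0,0,0.3],[-84,1,-7.5,0,0,0,0.3],[-96,1,-7.5,0,0,0,0.3],[-108,1,-7.5,0,0,0,0.3],[-120,1,-7.5,0,0,0,0.3]])

```text
time_s: 12.45
ee_pos: [0.5245, 0.167, 0.0399]
ee_rot: [[-0.993, 0.121, 0.007], [0.121, 0.993, -0.0], [-0.007, 0.001, -1.0]]
ft_force: [-0.8, 0.7, -0.2]
gripper_width: 0.0257
grasp_force: 0.6
```

```bash
cat >> h.py <<'E'
def topline(box):
    t=snap('top');im=t['image'].astype(int);x0,x1,y0,y1=box
    m=(im[:,:,2]-im[:,:,0]>25);k=np.zeros_like(m);k[y0:y1,x0:x1]=1;ys,xs=np.where(m&k)
    P=np.array([onz(t,u,v,.048)[:2] for u,v in zip(xs,ys)]);b=np.radians(-6.7);B=np.array([[np.cos(b),np.sin(b)],[-np.sin(b),np.cos(b)]])
    Q=(P-[.621,.063])@B.T;print(len(Q),'bay x',Q[:,0].min().round(4),Q[:,0].max().round(4),'y',Q[:,1].mean().round(4),'slope',np.degrees(np.polyfit(Q[:,0],Q[:,1],1)[0]).round(1))
E
python3 -c "
from h import *
topline((200,270,130,240))"
```

```text
Traceback (most recent call last):
  File "h.py", line 59, in topline
    Q=(P-[.621,.063])@B.T;print(len(Q),'bay x',Q[:,0].min().round(4),Q[:,0].max().round(4),'y',Q[:,1].mean().round(4),'slope',np.degrees(np.polyfit(Q[:,0],Q[:,1],1)[0]).round(1))
       ~^~~~~~~~~~~~
ValueError: operands could not be broadcast together with shapes (0,) (2,)
```

>>> move_arm(motion=[[0,0,8,0,0,0,0.3],[-10,0,8,0,0,0,0.3],[-20,0,8,0,0,0,0.3],[-28,0,8,0,0,0,0.3],[-36,0,8,0,0,0,0.3],[-41,0,8,0,0,0,0.3],[-44,0,8,0,0,0,0.3],[-46,0,8,0,0,0,0.3]])

```text
time_s: 13.17
ee_pos: [0.5698, 0.1615, 0.0293]
ee_rot: [[-0.993, 0.121, 0.005], [0.121, 0.993, -0.0], [-0.005, 0.0, -1.0]]
ft_force: [-4.1, 1.5, 2.7]
gripper_width: 0.0256
grasp_force: 1.8
```

>>> move_arm(motion=[[-2,0,0,0,0,0,0.3],[-4,0,0,0,0,0,0.3],[-5,0,0,0,0,0,0.3],[-5,0,0,0,0,0,0.3]])

```text
time_s: 13.5
ee_pos: [0.57, 0.1614, 0.029]
ee_rot: [[-0.993, 0.12, -0.004], [0.12, 0.993, -0.0], [0.004, -0.001, -1.0]]
ft_force: [-9.6, 1.7, 7.9]
gripper_width: 0.026
grasp_force: 5.0
```

```bash
python3 - <<'E'
from h import *
rows([pose([.519,-.118,.13],-9,-10)+(1,)])
E
```

```text
[17.6, -285.4, -110.5, -10.1, -0.4, 2.1, 1]
```

>>> move_arm(motion=[[30,0,0,0,0,0,0.3],[35,-10,-40,0,0,0,0.5],[35,-20,-80,0,0,0,1],[18,-50,-110,-5,0,2,1],[18,-285,-110,-10,0,2,1],[18,-285,-110,-10,0,2,1],[18,-285,-110,-10,0,2,1],[18,-285,-110,-10,0,2,1],[18,-285,-110,-10,0,2,1],[18,-285,-110,-10,0,2,1],[18,-285,-110,-10,0,2,1],[18,-285,-110,-10,0,2,1]])

```text
time_s: 14.5
ee_pos: [0.5231, -0.1228, 0.1393]
ee_rot: [[-0.987, 0.156, 0.034], [0.159, 0.973, 0.17], [-0.006, 0.173, -0.985]]
ft_force: [-0.8, 0.4, 0.2]
gripper_width: 0.0853
grasp_force: 0.0
```

```bash
python3 - <<'E'
from h import *
topline((200,270,110,240))
s=snap('wrist','w7');im=s['image'].astype(int);print(arm.get_obs()['ee_pos'])
for v in(130,200,260):
    r=im[v];w=[(i) for i in range(1,560) if abs(r[i]-r[i-1]).sum()>25];print(v,w)
w=(im.min(2)>150);ys,xs=np.where(w);n,lab,st,ce=cv2.connectedComponentsWithStats((w*255).astype(np.uint8))
for i in range(1,n):
    if st[i,4]>1500:
        c=np.argwhere(lab==i)[:,::-1];P=np.array([onz(s,a,b,.048)[:2] for a,b in c[::3]]);print(st[i],cv2.minAreaRect((P*1000).astype(np.float32)))
E
```

```text
51 bay x -0.0507 -0.0015 y 0.0953 slope -0.5
[ 0.52221721 -0.11960185  0.13909533]
130 [230, 231, 279, 280, 281]
200 [26, 27, 28, 232, 233, 234, 280, 281]
260 [54, 55, 56, 235, 236, 280, 281, 512, 513, 514, 543, 544, 545, 546, 556, 557]
[  229    88    52   228 10604] ((516.8670654296875, -120.97894287109375), (27.951499938964844, 139.64894104003906), 81.00279998779297)
[   0  146   73  167 5646] ((502.5282897949219, -253.94949340820312), (93.28663635253906, 27.182933807373047), 4.126237869262695)
```

```bash
python3 - <<'E'
from h import *
rows([pose([.517,-.121,.024],-9,-10)+(1,)])
E
```

```text
[5.3, -22.2, 102.9, 0.0, 0.2, 0.1, 1]
```

>>> move_arm(motion=[[5,-12,40,0,0,0,1],[5,-20,80,0,0,0,1],[5,-22,102,0,0,0,1],[5,-22,102.5,0,0,0,0.8],[5,-22,102.5,0,0,0,0.6],[5,-19,101.5,0,0,0,0.5],[5,-16,101,0,0,0,0.4],[5,-13,100.5,0,0,0,0.4],[5,-13,100.5,0,0,0,0.4],[5,-13,100.5,0,0,0,0.4],[5,-9,100,6,0,0,0.4],[5,-5,100,12,0,0,0.4],[5,-1,100.5,18,0,0,0.4],[5,2,101.5,24,0,0,0.4],[5,5,102.5,30,0,0,0.4],[5,8,103.5,35,0,0,0.4],[5,8,103.5,35,0,0,0.4]])

```text
time_s: 16.02
ee_pos: [0.5222, -0.092, 0.0396]
ee_rot: [[-0.988, 0.141, -0.06], [0.153, 0.894, -0.422], [-0.006, -0.426, -0.905]]
ft_force: [-0.2, 1.4, -2.0]
gripper_width: 0.0502
grasp_force: 59.8
```

>>> move_arm(motion=[[0,0,-3,0,0,0,0.7],[0,0,-5,0,0,0,0.75],[0,0,-12,0,0,0,0.75],[0,0,-30,0,0,0,0.9],[0,0,-60,0,0,0,1],[0,-5,-75,-7,0,0,1],[0,-10,-75,-14,0,0,1],[0,-20,-73,-21,0,0,1],[0,-27,-70,-28,0,0,1],[0,-27,-68,-35,0,0,1],[0,-27,-68,-35,0,0,1]])

```text
time_s: 16.93
ee_pos: [0.5231, -0.0928, 0.1136]
ee_rot: [[-0.987, 0.155, 0.038], [0.16, 0.972, 0.175], [-0.01, 0.179, -0.984]]
ft_force: [-0.1, 0.2, 0.1]
gripper_width: 0.0856
grasp_force: 0.0
```

```bash
cat >> h.py <<'E'
def wtop():
    "top faces of vases from wrist view"
    s=snap('wrist','wt');im=s['image'].astype(int);dk=(im[:,:,2]-im[:,:,0]>30)
    w=(im.min(2)>150);w[360:]=0;n,lab,st,ce=cv2.connectedComponentsWithStats((w*255).astype(np.uint8))
    for i in range(1,n):
        if st[i,4]>1500:
            c=np.argwhere(lab==i)[:,::-1];P=np.array([onz(s,a,b,.048)[:2] for a,b in c[::3]]);print(st[i],cv2.minAreaRect((P*1000).astype(np.float32)))
    ys,xs=np.where(dk)
    if len(ys)>100: print('line',len(ys),xs.min(),xs.max(),ys.min(),ys.max())
    return s
E
python3 - <<'E'
from h import *
s=wtop();cv2.imwrite('pics/c7.png',cv2.resize(cv2.imread('pics/wt.png'),(400,300)));o=arm.get_obs();print(o['ee_pos'])
t=snap('scene','s7')
E
```

```text
[  246    94    56   249 12672] ((521.99462890625, -85.82765197753906), (27.855756759643555, 139.55072021484375), 81.2231674194336)
[ 0.52279047 -0.09403873  0.11296193]
```

```bash
python3 - <<'E'
from h import *
rows([pose([.522,-.086,.024],-9,-10)+(1,)])
E
```

```text
[1.9, -8.5, 78.5, 0.1, 0.4, -0.2, 1]
```

>>> move_arm(motion=[[2,-5,40,0,0,0,1],[2,-8,65,0,0,0,1],[2,-8.5,78,0,0,0,1],[2,-8.5,78,0,0,0,0.8],[2,-8.5,78,0,0,0,0.6],[2,-6,77,0,0,0,0.5],[2,-3,76.5,0,0,0,0.4],[2,0,76,0,0,0,0.4],[2,0,76,0,0,0,0.4],[2,0,76,0,0,0,0.4],[2,4,75.5,6,0,0,0.4],[2,8,75.5,12,0,0,0.4],[2,12,76,18,0,0,0.4],[2,15,77,24,0,0,0.4],[2,18,78,30,0,0,0.4],[2,21,79,35,0,0,0.4],[2,21,79,35,0,0,0.4]])

```text
time_s: 18.45
ee_pos: [0.5265, -0.0532, 0.0385]
ee_rot: [[-0.988, 0.14, -0.059], [0.152, 0.894, -0.422], [-0.006, -0.426, -0.904]]
ft_force: [-0.5, 2.8, 2.2]
gripper_width: 0.051
grasp_force: 60.6
```

>>> move_arm(motion=[[0,0,-3,0,0,0,0.7],[0,0,-5,0,0,0,0.75],[0,0,-12,0,0,0,0.75],[0,0,-30,0,0,0,0.9],[0,0,-60,0,0,0,1],[0,-5,-75,-7,0,0,1],[0,-10,-75,-14,0,0,1],[0,-20,-73,-21,0,0,1],[0,-27,-70,-28,0,0,1],[0,-27,-68,-35,0,0,1],[0,-27,-68,-35,0,0,1]])

```text
time_s: 19.37
ee_pos: [0.5269, -0.0544, 0.1122]
ee_rot: [[-0.987, 0.156, 0.037], [0.16, 0.971, 0.175], [-0.009, 0.179, -0.984]]
ft_force: [-0.4, -1.4, -1.3]
gripper_width: 0.0855
grasp_force: 0.0
```

```bash
python3 - <<'E'
from h import *
s=wtop();o=arm.get_obs();print(o['ee_pos'])
E
```

```text
[  247    99    57   249 12730] ((528.2339477539062, -47.331058502197266), (27.96535301208496, 139.72048950195312), 81.35677337646484)
line 1544 227 244 100 337
[ 0.52651858 -0.05507091  0.11162356]
```

```bash
python3 - <<'E'
from h import *
rows([pose([.528,-.0475,.024],-9,-10)+(1,)])
E
```

```text
[0.3, -8.0, 77.6, 0.3, 0.4, -0.2, 1]
```

>>> move_arm(motion=[[0,-5,40,0,0,0,1],[0,-8,65,0,0,0,1],[0,-8,77.5,0,0,0,1],[0,-8,77.5,0,0,0,0.8],[0,-8,77.5,0,0,0,0.6],[0,-5,76.5,0,0,0,0.5],[0,-2,76,0,0,0,0.4],[0,1,75.5,0,0,0,0.4],[0,1,75.5,0,0,0,0.4],[0,1,75.5,0,0,0,0.4],[0,5,75,6,0,0,0.4],[0,9,75,12,0,0,0.4],[0,13,75.5,18,0,0,0.4],[0,16,76.5,24,0,0,0.4],[0,19,77.5,30,0,0,0.4],[0,22,78.5,35,0,0,0.4],[0,22,78.5,35,0,0,0.4]])

```text
time_s: 20.83
ee_pos: [0.5333, -0.0135, 0.038]
ee_rot: [[-0.989, 0.138, -0.058], [0.149, 0.894, -0.423], [-0.007, -0.427, -0.904]]
ft_force: [0.8, 2.2, 6.7]
gripper_width: 0.0508
grasp_force: 61.0
```

```bash
python3 - <<'E'
from h import *
o=arm.get_obs();R=np.array(o['ee_rot']);C=o['ee_pos']+R[:,2]*.012;print('C',C)
T=pose([*bw(-.10,-.0055),C[2]],-6.7,25,.012);rows([T+(0,)])
E
```

```text
C [ 0.53262932 -0.01859972  0.02715764]
[24.7, 76.8, -36.5, -0.3, -0.4, -1.9, 0]
```

>>> move_arm(motion=[[4,13,-6,0,0,-0.3,0.4],[8,26,-12,0,0,-0.6,0.4],[12,39,-18.5,0,0,-0.9,0.4],[16,52,-25,0,0,-1.2,0.4],[20,65,-31,0,-0.2,-1.6,0.4],[24.5,77,-36.5,0,-0.4,-1.9,0.4],[24.5,77,-36.5,0,-0.4,-1.9,0.4],[24.5,77,-36.5,0,-0.4,-1.9,0.4]])

```text
time_s: 21.5
ee_pos: [0.521, 0.0732, 0.0381]
ee_rot: [[-0.993, 0.108, -0.053], [0.121, 0.901, -0.417], [0.003, -0.421, -0.907]]
ft_force: [-0.3, 3.6, 3.9]
gripper_width: 0.0507
grasp_force: 60.5
```

>>> move_arm(motion=[[0,0,-3,0,0,0,0.7],[0,0,-5,0,0,0,0.75],[0,0,-12,0,0,0,0.75],[0,0,-30,0,0,0,0.9],[0,0,-60,0,0,0,1],[0,-5,-75,-7,0,0,1],[0,-15,-80,-14,0,0,1],[0,-25,-83,-20,0,0,1],[0,-30,-85,-25,0,0,1],[0,-30,-85,-25,0,0,1]])

```text
time_s: 22.33
ee_pos: [0.5227, 0.0772, 0.1292]
ee_rot: [[-0.992, 0.128, -0.002], [0.128, 0.992, 0.003], [0.002, 0.003, -1.0]]
ft_force: [-0.3, -0.1, 0.6]
gripper_width: 0.0852
grasp_force: 0.0
```

```bash
cat >> h.py <<'E'
b_=np.radians(-6.7);B=np.array([[np.cos(b_),np.sin(b_)],[-np.sin(b_),np.cos(b_)]])
def wline():
    s=snap('wrist','wl');im=s['image'].astype(int)
    m=((im[:,:,2]-im[:,:,0]>40)*255).astype(np.uint8);n,lab,st,ce=cv2.connectedComponentsWithStats(m)
    i=1+np.argmax(st[1:,4]);ys,xs=np.where(lab==i);P=np.array([onz(s,u,v,.048)[:2] for u,v in zip(xs,ys)])
    c=P.mean(0);d=np.linalg.svd(P-c,full_matrices=False)[2][0]
    print('px',st[i],'bay',(B@(c-[.621,.063])).round(4),'yaw',np.degrees(np.arctan(d[1]/d[0])).round(1),'len',np.ptp(P@d).round(3));return s
E
python3 - <<'E'
from h import *
s=wline()
R=pose([0,0,0],-6.7,0)[1]
f=lambda x,y,z:(np.r_[bw(x,y),z],R,1)
rows([f(-.105,.0015,.028),f(-.225,.0015,.10),f(-.225,.0015,.030)])
E
```

```text
px [ 278   99   15  231 3077] bay [-0.1064  0.0034] yaw -6.9 len 0.14
[4.9, -2.1, 100.4, 0.0, -0.2, -0.6, 1]
[125.1, -3.4, 28.8, 0.0, -0.2, -0.6, 1]
[124.9, -3.4, 98.8, 0.0, -0.2, -0.6, 1]
```

>>> move_arm(motion=[[40,-2,0,0,0,-0.6,0.5],[80,-3,10,0,0,-0.6,0.3],[125,-3,29,0,0,-0.6,0.3],[125,-3,29,0,0,-0.6,0.3],[125,-3,65,0,0,-0.6,0.3],[125,-3,97,0,0,-0.6,0.3],[125,-3,97,0,0,-0.6,0.3],[125,-3,97,0,0,-0.6,0.3]])

```text
time_s: 23.05
ee_pos: [0.3958, 0.0937, 0.0292]
ee_rot: [[-0.994, 0.11, -0.011], [0.11, 0.994, 0.001], [0.011, -0.0, -1.0]]
ft_force: [-0.2, 1.5, 0.4]
gripper_width: 0.0258
grasp_force: 0.0
```

```bash
python3 - <<'E'
from h import *
o=arm.get_obs();print(o['ee_pos'],B@(o['ee_pos'][:2]-[.621,.063]));R=pose([0,0,0],-6.7,0)[1]
f=lambda x,y,z:(np.r_[bw(x,y),z],R,.3)
rows([f(-.07,.0025,.030),f(-.2,.0025,.03)])
E
```

```text
[0.39577368 0.09371208 0.02919028] [-0.22727137  0.00422502]
[-157.2, -2.7, -2.5, -0.0, -0.6, 0.4, 0.3]
[-27.2, -1.9, -1.1, -0.0, -0.6, 0.4, 0.3]
```

>>> move_arm(motion=[[-18,-2,-1,0,-0.6,0.4,0.3],[-32,-2,-1,0,-0.6,0.4,0.3],[-46,-2,-1,0,-0.6,0.4,0.3],[-60,-2,-1,0,-0.6,0.4,0.3],[-73,-2,-1.5,0,-0.6,0.4,0.3],[-86,-2,-1.5,0,-0.6,0.4,0.3],[-99,-2.5,-2,0,-0.6,0.4,0.3],[-111,-2.5,-2,0,-0.6,0.4,0.3],[-123,-2.5,-2,0,-0.6,0.4,0.3],[-134,-2.5,-2,0,-0.6,0.4,0.3],[-144,-2.5,-2,0,-0.6,0.4,0.3],[-152,-2.5,-2,0,-0.6,0.4,0.3],[-158,-2.5,-2,0,-0.6,0.4,0.3],[-163,-2.5,-2,0,-0.6,0.4,0.3],[-166,-2.5,-2,0,-0.6,0.4,0.3],[-168,-2.5,-2,0,-0.6,0.4,0.3],[-169,-2.5,-2,0,-0.6,0.4,0.3]])

```text
time_s: 24.47
ee_pos: [0.5594, 0.0725, 0.0318]
ee_rot: [[-0.993, 0.118, -0.006], [0.118, 0.993, 0.001], [0.006, 0.0, -1.0]]
ft_force: [-10.4, 1.4, 7.3]
gripper_width: 0.0257
grasp_force: 5.2
```

```bash
python3 - <<'E'
from h import *
o=arm.get_obs();print(o['ee_pos'],B@(o['ee_pos'][:2]-[.621,.063]));rows([pose([.482,-.252,.13],4.2,-10)+(1,)])
E
```

```text
[0.55940861 0.0725283  0.03181861] [-0.06228244  0.00227731]
[38.9, -333.1, -107.9, -9.9, 0.6, -11.0, 1]
```

>>> move_arm(motion=[[35,0,0,0,0,0,0.3],[38,-10,-40,0,0,0,0.5],[38,-20,-80,0,0,0,1],[39,-55,-108,-5,0,-5,1],[39,-333,-108,-10,0.6,-11,1],[39,-333,-108,-10,0.6,-11,1],[39,-333,-108,-10,0.6,-11,1],[39,-333,-108,-10,0.6,-11,1],[39,-333,-108,-10,0.6,-11,1],[39,-333,-108,-10,0.6,-11,1],[39,-333,-108,-10,0.6,-11,1],[39,-333,-108,-10,0.6,-11,1],[39,-333,-108,-10,0.6,-11,1],[39,-333,-108,-10,0.6,-11,1]])

```text
time_s: 25.63
ee_pos: [0.4861, -0.2564, 0.1397]
ee_rot: [[-0.997, -0.071, 0.001], [-0.07, 0.983, 0.173], [-0.013, 0.172, -0.985]]
ft_force: [-0.5, 0.7, 0.8]
gripper_width: 0.0852
grasp_force: 0.0
```

```bash
python3 - <<'E'
from h import *
topline((200,258,110,240));topline((258,310,110,240))
s=wtop();print(arm.get_obs()['ee_pos'])
rows([pose([.482,-.252,.024],4.2,-10)+(1,)])
E
```

```text
51 bay x -0.0507 -0.0015 y 0.0953 slope -0.5
47 bay x -0.0501 -0.001 y 0.0067 slope -0.4
[  227    86    52   228 10601] ((479.6295166015625, -255.81826782226562), (139.7224578857422, 27.961387634277344), 4.060113430023193)
line 1106 211 226 87 304
[ 0.48573043 -0.25281482  0.13949463]
[4.9, -19.0, 103.9, 0.0, 0.6, 0.2, 1]
```

>>> move_arm(motion=[[7,-13,40,0,0,0,1],[7,-20,80,0,0,0,1],[7,-23,102,0,0,0,1],[7,-23,103,0,0,0,0.8],[7,-23,103,0,0,0,0.6],[7,-20,102,0,0,0,0.5],[7,-17,101.5,0,0,0,0.4],[7,-14,101,0,0,0,0.4],[7,-14,101,0,0,0,0.4],[7,-14,101,0,0,0,0.4],[7,-10,100.5,6,0,0,0.4],[7,-6,100.5,12,0,0,0.4],[7,-2,101,18,0,0,0.4],[7,1,102,24,0,0,0.4],[7,4,103,30,0,0,0.4],[7,7,104,35,0,0,0.4],[7,7,104,35,0,0,0.4]])

```text
time_s: 27.2
ee_pos: [0.4763, -0.2329, 0.0399]
ee_rot: [[-0.998, -0.061, 0.021], [-0.065, 0.936, -0.347], [0.001, -0.347, -0.938]]
ft_force: [0.2, 6.9, 11.2]
gripper_width: 0.0505
grasp_force: 63.7
```

```bash
python3 - <<'E'
from h import *
o=arm.get_obs();R=np.array(o['ee_rot']);C=o['ee_pos']+R[:,2]*.012;print('C',C)
T=pose([*bw(-.10,-.0975),C[2]],-6.7,25,.012);rows([T+(0,)])
E
```

```text
C [ 0.47652477 -0.23705442  0.02861206]
[-48.6, 199.9, -73.7, 4.7, 3.9, 9.7, 0]
```

>>> move_arm(motion=[[-5,20,-7.4,0.5,0.4,1,0.4],[-10,40,-14.8,1,0.8,2,0.4],[-14.5,60,-22,1.5,1.2,3,0.4],[-19.5,80,-29.5,2,1.6,4,0.4],[-24,100,-37,2.5,2,5,0.4],[-29,120,-44,3,2.4,6,0.4],[-34,140,-51.5,3.5,2.8,7,0.4],[-39,160,-59,4,3.2,8,0.4],[-44,180,-66.5,4.4,3.6,9,0.4],[-48.5,200,-73.5,4.7,3.9,9.7,0.4],[-48.5,200,-73.5,4.7,3.9,9.7,0.4],[-48.5,200,-73.5,4.7,3.9,9.7,0.4]])

```text
time_s: 28.2
ee_pos: [0.5106, -0.0158, 0.0394]
ee_rot: [[-0.993, 0.106, -0.05], [0.117, 0.902, -0.416], [0.001, -0.419, -0.908]]
ft_force: [-1.0, 8.4, 11.4]
gripper_width: 0.0506
grasp_force: 63.9
```

>>> move_arm(motion=[[0,0,-3,0,0,0,0.7],[0,0,-5,0,0,0,0.75],[0,0,-12,0,0,0,0.75],[0,0,-30,0,0,0,0.9],[0,0,-60,0,0,0,1],[0,-5,-75,-7,0,0,1],[0,-15,-80,-14,0,0,1],[0,-25,-83,-20,0,0,1],[0,-30,-85,-25,0,0,1],[0,-30,-85,-25,0,0,1]])

```text
time_s: 29.03
ee_pos: [0.5116, -0.0135, 0.1292]
ee_rot: [[-0.992, 0.124, -0.002], [0.124, 0.992, 0.004], [0.002, 0.003, -1.0]]
ft_force: [0.6, -0.4, -0.6]
gripper_width: 0.0854
grasp_force: 0.0
```

```bash
python3 - <<'E'
from h import *
s=wline()
R=pose([0,0,0],-6.7,0)[1]
f=lambda x,y,z:(np.r_[bw(x,y),z],R,1)
rows([f(-.105,-.0885,.028),f(-.225,-.0885,.10),f(-.225,-.0885,.030)])
E
```

```text
px [ 283   95   15  232 3073] bay [-0.1081 -0.0857] yaw -7.3 len 0.139
[3.9, -0.9, 100.4, 0.0, -0.3, -0.4, 1]
[124.2, -1.7, 29.0, 0.0, -0.3, -0.4, 1]
[123.9, -1.8, 99.0, 0.0, -0.3, -0.4, 1]
```

Offset is about 3 mm, within the slack. Pushing C in.

>>> move_arm(motion=[[40,-1,0,0,0,-0.4,0.5],[80,-1.5,10,0,0,-0.4,0.3],[125,-1.5,29,0,0,-0.4,0.3],[125,-1.5,29,0,0,-0.4,0.3],[125,-1.5,65,0,0,-0.4,0.3],[125,-1.5,98,0,0,-0.4,0.3],[125,-1.5,98,0,0,-0.4,0.3],[125,-1.5,98,0,0,-0.4,0.3]])

```text
time_s: 29.75
ee_pos: [0.3838, 0.0049, 0.0283]
ee_rot: [[-0.994, 0.11, -0.014], [0.11, 0.994, 0.004], [0.014, 0.003, -1.0]]
ft_force: [0.4, 0.3, 0.1]
gripper_width: 0.0254
grasp_force: 0.0
```

```bash
python3 - <<'E'
from h import *
o=arm.get_obs();print(o['ee_pos'],B@(o['ee_pos'][:2]-[.621,.063]));R=pose([0,0,0],-6.7,0)[1]
f=lambda x,y,z:(np.r_[bw(x,y),z],R,.3)
rows([f(-.07,-.087,.030),f(-.2,-.087,.03)])
E
```

```text
[0.38379348 0.00489859 0.02834302] [-0.22880782 -0.08537968]
[-158.8, -2.6, -3.9, 0.1, -0.8, 0.4, 0.3]
[-28.8, -1.8, -2.1, 0.1, -0.8, 0.4, 0.3]
```

>>> move_arm(motion=[[-18,-2,-2,0,-0.8,0.4,0.3],[-32,-2,-2,0,-0.8,0.4,0.3],[-46,-2,-2,0,-0.8,0.4,0.3],[-60,-2,-2,0,-0.8,0.4,0.3],[-74,-2,-2.5,0,-0.8,0.4,0.3],[-87,-2,-2.5,0,-0.8,0.4,0.3],[-100,-2.5,-3,0,-0.8,0.4,0.3],[-112,-2.5,-3,0,-0.8,0.4,0.3],[-124,-2.5,-3,0,-0.8,0.4,0.3],[-135,-2.5,-3.5,0,-0.8,0.4,0.3],[-145,-2.5,-3.5,0,-0.8,0.4,0.3],[-153,-2.5,-3.5,0,-0.8,0.4,0.3],[-160,-2.5,-3.5,0,-0.8,0.4,0.3],[-165,-2.5,-3.5,0,-0.8,0.4,0.3],[-168,-2.5,-3.5,0,-0.8,0.4,0.3],[-170,-2.5,-3.5,0,-0.8,0.4,0.3],[-171,-2.5,-3.5,0,-0.8,0.4,0.3]])

```text
time_s: 31.17
ee_pos: [0.5489, -0.0162, 0.0328]
ee_rot: [[-0.993, 0.117, -0.006], [0.117, 0.993, 0.003], [0.007, 0.002, -1.0]]
ft_force: [-12.6, 1.3, 9.1]
gripper_width: 0.0262
grasp_force: 6.4
```

>>> move_arm(motion=[[35,0,0,0,0,0,0.3],[60,0,-20,0,0,0,0.1],[80,0,-60,0,0,0,0],[80,30,-100,0,0,0,0],[80,70,-130,0,0,0,0],[80,110,-140,0,0,0,0],[80,110,-140,0,0,0,0]])

```text
time_s: 31.75
ee_pos: [0.4904, 0.104, 0.1763]
ee_rot: [[-0.993, 0.117, 0.017], [0.117, 0.993, 0.002], [-0.017, 0.004, -1.0]]
ft_force: [-0.7, -0.2, -1.1]
gripper_width: -0.0002
grasp_force: 0.0
```

```bash
python3 - <<'E'
from h import *
topline((200,258,110,240));topline((258,300,110,240));topline((300,338,110,240))
t=snap('top');im=t['image']
cv2.imwrite('pics/c8.png',cv2.resize(im[100:250,185:345,::-1],(640,600),interpolation=cv2.INTER_CUBIC))
print(bw(.035,.190),bw(-.001,.190),proj(t,[*bw(-.001,.19),.088]))
E
```

```text
12 bay x -0.0106 -0.0015 y 0.0955 slope 4.0
34 bay x -0.0495 -0.001 y -0.0822 slope 2.4
10 bay x -0.0262 -0.0007 y -0.0849 slope 5.6
[0.67792841 0.24761895] [0.64217427 0.25181909] [199.87150945 165.87109617]
```

View pics/c8.png

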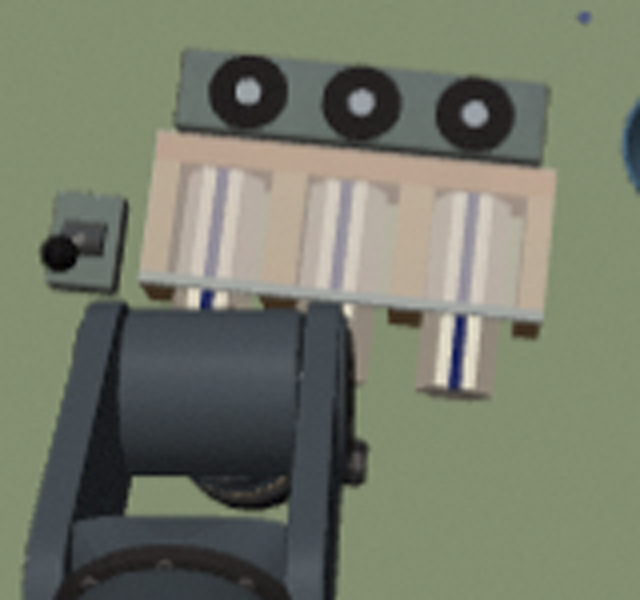

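All three vases are home with their lines on top, at (207,300), (345,230) and (457,350) in the crop. The lever ball is at (60,252), as predicted. Next is the lever.

```bash
python3 - <<'E'
from h import *
R=pose([0,0,0],-6.7,0)[1]
f=lambda x,z:(np.r_[bw(x,.19),z],R,0)
rows([f(-.08,.17),f(-.08,.087)])
rows([f(-.025,.087),f(.047,.087)],f(-.08,.087)[:2])
E
```

```text
[-56.3, 167.8, 3.3, 0.1, 0.5, -0.0, 0]
[-55.6, 167.7, 86.3, 0.1, 0.5, -0.0, 0]
[-55.0, 0.0, 0.0, 0.0, 0.0, 0.0, 0]
[-127.0, 0.0, 0.0, 0.0, 0.0, 0.0, 0]
```

>>> move_arm(motion=[[-10,40,3,0,0.5,0,0],[-25,80,3,0,0.5,0,0],[-40,120,3,0,0.5,0,0],[-56,155,3,0,0.5,0,0],[-56,168,3,0,0.5,0,0],[-56,168,3,0,0.5,0,0],[-56,168,40,0,0.5,0,0],[-56,168,75,0,0.5,0,0],[-56,168,86,0,0.5,0,0],[-56,168,86,0,0.5,0,0],[-56,168,86,0,0.5,0,0]])

```text
time_s: 32.87
ee_pos: [0.5635, 0.2595, 0.0863]
ee_rot: [[-0.993, 0.12, -0.004], [0.12, 0.993, 0.001], [0.004, 0.001, -1.0]]
ft_force: [0.5, 0.1, 0.3]
gripper_width: 0.0
grasp_force: 0.0
```

```bash
python3 - <<'E'
from h import *
R=pose([0,0,0],-6.7,0)[1]
f=lambda x,z:(np.r_[bw(x,.19),z],R,0)
rows([f(-.03,.087),f(.047,.087),f(.052,.087)])
E
```

```text
[-50.1, 1.8, -0.9, 0.0, -0.2, -0.2, 0]
[-127.1, 2.0, -1.2, 0.0, -0.2, -0.2, 0]
[-132.1, 2.1, -1.2, 0.0, -0.2, -0.2, 0]
```

>>> move_arm(motion=[[-25,1,-1,0,0,0,0],[-45,2,-1,0,0,0,0],[-58,2,-1,0,0,0,0],[-70,2,-1,0,0,0,0],[-82,2,-1,0,0,0,0],[-94,2,-1,0,0,0,0],[-105,2,-1,0,0,0,0],[-115,2,-1,0,0,0,0],[-122,2,-1,0,0,0,0],[-127,2,-1,0,0,0,0],[-129,2,-1,0,0,0,0],[-129,2,-1,0,0,0,0]])

```text
time_s: 33.87
ee_pos: [0.6894, 0.2476, 0.0895]
ee_rot: [[-0.993, 0.119, -0.008], [0.119, 0.993, 0.001], [0.008, 0.0, -1.0]]
ft_force: [-7.8, 0.6, 7.0]
gripper_width: -0.0002
grasp_force: 4.7
```

Force of 8 N suggests the lever is at its end stop. I'll back off and check.

>>> move_arm(motion=[[40,0,0,0,0,0,0],[80,0,-5,0,0,0,0],[120,0,-40,0,0,0,0],[150,0,-80,0,0,0,0],[150,40,-110,0,0,0,0],[150,80,-110,0,0,0,0],[150,120,-110,0,0,0,0],[150,160,-110,0,0,0,0],[150,200,-110,0,0,0,0],[150,200,-110,0,0,0,0]])

```text
time_s: 34.7
ee_pos: [0.5674, 0.4708, 0.2004]
ee_rot: [[-0.993, 0.114, 0.004], [0.114, 0.993, 0.008], [-0.003, 0.009, -1.0]]
ft_force: [-0.4, -0.4, 0.1]
gripper_width: 0.0
grasp_force: 0.0
```

```bash
python3 - <<'E'
from h import *
for bx in((212,250,110,240),(255,288,110,240),(290,325,110,240)):
    topline(bx)
t=snap('top');im=t['image']
cv2.imwrite('pics/c9.png',cv2.resize(im[100:250,185:345,::-1],(640,600),interpolation=cv2.INTER_CUBIC))
print(proj(t,[*bw(.071,.19),.088]))
E
```

```text
47 bay x -0.0504 -0.0015 y 0.0955 slope -0.3
44 bay x -0.0501 -0.0013 y 0.0069 slope -0.3
43 bay x -0.0495 -0.0007 y -0.0827 slope -0.0
[203.44673256 140.45039798]
```

View pics/c9.png

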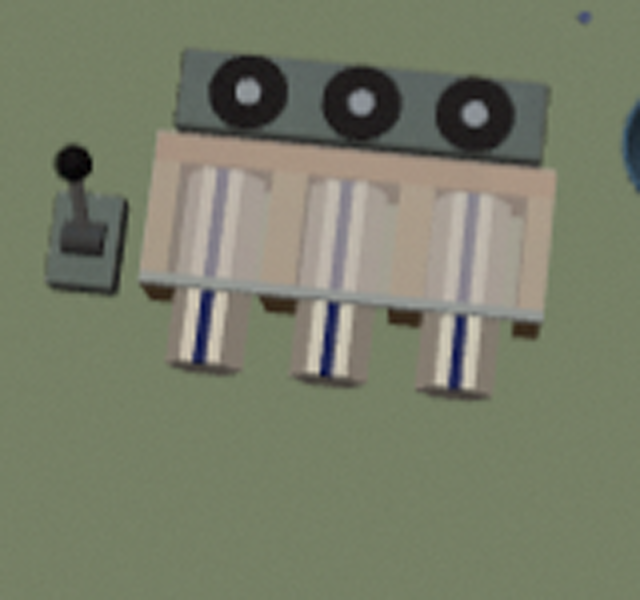

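The ball is at (73,163) in the crop, where the "on" position was predicted. All three vases are home with their lines up, so I'm handing in.

```bash
python3 -c "
from workcell import arm
print(arm.hand_in())"
```

```text
the job is handed in; nothing more can be done
None
```

I handed the job in: all three white vases are home in the lanes with their painted lines on top, and the fan lever is fully over to on, as seen in the last top-camera picture; the hand-in call returned no verdict.

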